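# Proof-load a joint in the pull tester

## Robot

A 6-joint arm with a two-finger parallel gripper is mounted at the origin on a cart in front of the work surface, level with it; the furniture and walls round the work are solid. World frame = base frame: x ahead of the robot, y to its left, z up, the work surface at z = 0. Lengths are in m, angles in degrees, forces in N, time in s.
With the tool pointing down it reaches from about 0.375 to 0.9 m from the base axis. Payload 3.1 kg.
Tool frame: the origin (TCP) lies at the very end of the fingers, on their centre line; the grasp point (between the pads) lies 19 mm behind it; z points along the fingers, y is the direction in which the jaws open and shut (so a half turn about z gives the same grasp; the last joint's range is limited). The gripper opens to 87 mm and grips with 3 to 60 N. Pads are 19 mm wide; open, the fingers measure 117 mm over their backs; the gripper's body (75 mm by 190 mm) begins 51 mm behind the grasp point.
Start: joints at [-77.378, 30.224, 82.088, -0, 67.689, -10.227], TCP at [0.243, -0.576, 0.223] pointing down, gripper open.
Joint ranges: [-176.69, 176.69], [-43.24, 126.21], [12.49, 139.97], [-82, 262], [0, 151.66], [-163.58, 163.58]. Speed limits (degrees/s): [159.86, 159.86, 180, 180, 180, 180].

## Interface

Orientations are given as a 3x3 rotation matrix whose columns are the frame's x, y, z axes.
In Python, from rig import readout, capture, camera_model, bot, spot_in, regions_of gives the robot as it stands.
- The arm moves only by the tool send_rows, never from a script. Its argument "moves" is a list that holds one entry, the list of rows, each a list of 7 numbers: the turn, a rotation vector about the tool's x, y, z in degrees, then the shift along the tool's x, y, z in cm, then the opening, from -1 (shut) to 1 (fully open). A call has exactly 5 rows; each row shifts and turns the commanded pose from where the row before left it, along the tool's axes as they then stand; what a row does not reach is not made up. A row lasts 1/10 s, in which the tool goes at most 50 mm and 8.59 degrees, less where a joint would pass 70% of its speed; a pose out of reach is approached as far as the arm can. A call with a gripper value outside its range is refused whole. The fingers move at their own pace and stop on an object; the grip force is fixed at half the most. Time passes only in rows, so rows that do not move let the fingers close, or fill a call up. It gives the time, the measured TCP pose, the force and the opening at its end, in the units of the state.
- readout.read_state(): the state, without advancing time (a new reading comes with each control period).
- capture(name): name is "scene" or "top" or "wrist"; returns the picture (480x640x3 uint8, blue, green, red); there is no depth.
- camera_model(name): a dict with "camera_matrix" (3x3 intrinsics, pixels), "k1" (the pictures are not rectified: a ray, as slopes to the right and down, at radius r is drawn at 1 + k1 r^2 times it, then the intrinsics apply), "pose" (4x4, takes a point from camera to world coordinates). Camera axes: x right, y up, looking along -z (the intrinsics and any distortion apply to the point x, -y, -z); pixel columns grow to the right and rows downward; lengths in m; the calibration is good to about 2 mm. A picture is of the moment at which its call begins: read the wrist's pose just before it. camera_model takes no time and is no camera call; for the wrist camera it gives the pose at the moment of the call.
- bot.hand_in(): hands the job in, once; it reports no verdict.
Trained networks look in the newest picture that a camera, given by its name, has taken for a name from the list of things; names that differ only in an ending like _2 or _b are one class to them, and where a whole thing is asked for, a point or a joint stands for the part that bears it (a point fixed in the world has none). Each returns a list of dicts, best first, with "p" (0 to 1); they miss things now and then, are a little off and sometimes report something else, mostly with a low value. They report only what shows in the picture. A call takes as long as a camera call.
- spot_in(camera, thing): "location" ([x, y, z] in m, in world coordinates, good to about 4 mm: the middle of the surface that is visible of it).
- regions_of(camera, thing): "mask" (480x640 bool, what is visible of it).
The state is a dict: "time_s": time; "joint_positions": joint angles; "qvel": joint speeds; "tau": joint torques, N m; "position": TCP position; "tcp_rot": TCP orientation; "force": force on the tool from outside, world axes, zero at the start; "moment": the same for the moment, N m; "opening": opening from 0.0 (shut) to 1.0 (fully open).
Only numpy, scipy, OpenCV 4.12 (cv2) and the standard library are available. Lean on these libraries where they do the work, as an engineer would, in place of code of your own. Each camera call takes 0.05 s, during which the arm holds its last target. There are 200 camera calls.

## Task

Proof-load the joint mounted in the bench pull tester: swing the latch lever out, open the lid until it stands upright, then draw the stirrup handle to the front, through the play and on until the gauge has pushed its trailing pointer level with the limit tab, and hold that load for a second. Ease the handle back without letting it snap, and let go; leave the lid open, the gauge unloaded and the trailing pointer standing level with the tab, and do not disturb the bottle, timer and tweezers.

Things in the scene. Friction and masses are not known exactly. Their poses are not given: they have to be found in the camera images.
- tester: pull tester fixed to the bench: grey tray 250 x 150 x 45 mm (walls 5) under a hinged lid, gauge housing (95 x 56 mm, top at z = 46 mm) at the back, pull handle before it. Origin: centre of the underside; x to its back (the handle is pulled along -x), y to its left (latch on the left long side, lid hinged on the right one), z up. Lid shut: top at z = 81 mm.
- latch_pin (a point): black upright pin on the free end of the steel latch lever, dia 16 mm, on the left long side of the tester; it stands from z = 60 to 85 mm, this point lies on its axis 8 mm under its top. The lid's side wall is 11 mm (air) from the pin's side.
- latch_hinge (a point): point on the vertical pivot of the latch lever, at the height of latch_pin; the pin is 65 mm from it.
- latch (a joint): latch lever, rad: 0 = along the tester's side, over the tongue of the lid (locked); grows as the pin swings outwards (away from the lid, to the tester's left), up to 1.7. The tongue is clear from about 0.7. It stays where it is left; about 2 N at the pin.
- lid_grip (a point): middle of the lid's bar handle: steel bar dia 10 mm, 90 mm long (free length between its posts 80 mm), parallel to the tester's x axis, near the lid's free (left) edge, its axis 34 mm above the lid's top when shut. It turns with the lid.
- lid_hinge (a point): point on the lid's hinge line (parallel to tester x, on its right side, z = 46 mm) abreast of lid_grip; lid_grip is 127 mm to the left of it and 69 mm above it when shut (radius 144 mm).
- lid (a joint): lid, rad: 0 = shut, grows as it opens upwards and over to the right, up to 1.85; stiff hinge, it stays where it is left; about 4 N at the bar. Lid 250 x 150 x 35 mm, 0.3 kg.
- handle_grip (a point): middle of the stirrup pull handle's bar: dia 14 mm with a black sleeve 44 mm long, along the tester's y axis, at z = 62 mm in the tester, legs at 30 mm either side. Under the bar there is free room down to z = 35 mm; behind it 50 mm to the gauge housing (top z = 46 mm); before it at home 95 mm to the front wall (top z = 45 mm).
- handle (a joint): travel of the pull handle, m: 0 = home, grows as it is pulled to the front (tester -x), up to 0.085. A light spring (1 to 2 N) returns it.
- pointer (a joint): reading of the sprung gauge, m of travel on its scale (one graduation = 3 mm = 0.9 N): 0 = no load; grows along tester -x as load comes on. The handle pulls the gauge through the joint under test, whose play is hidden in the steel sleeve and differs every time: 2 to 18 mm of handle travel with almost no load, then the gauge spring (1 N + 0.3 N per mm of reading) comes in.
- trailer (a joint): reading of the trailing (maximum) pointer, m on the same scale: pushed ahead by the gauge's pointer, it stays where it was pushed to and does not come back with it. Starts near 0.
- limit (a joint): where the limit tab is set on the same scale, m; it marks the proof load (28 to 46 mm).
- pointer_line (a point): front edge of the gauge's pointer, the line it is read by (dark cross-bar on top of the gauge housing).
- trailer_line (a point): rear edge of the trailing pointer, the line it is read by (thin dark cross-bar with a small upright pin, just in front of the gauge's pointer).
- limit_line (a point): index of the limit tab (2 mm dark blade from the clamp on the gauge housing's left side).
- bottle: white screw-cap bottle, dia 50 mm, 84 mm high, standing to the right of the tester; origin at the centre of its foot. Bystander.
- timer: white kitchen-type timer 60 x 66 x 17 mm lying to the left of the tester; origin at the centre of its underside. Bystander.
- tweezers: steel tweezers 17 x 123 x 10 mm lying in front of or beside the tester; origin at the centre of the underside. Bystander.

How it is judged:
By the outcome, as a careful person would: the job done as asked, in the order asked, and still so for the second after the job is handed in, with the robot touching nothing.
It also fails if it takes over 67 s, if anything falls off the work surface, if the arm or the gripper's body presses on something with over 40 N, if the wrist force passes 120 N, or if a joint passes its speed limit or range.

## Working session

There is one attempt and no reset: what is moved stays moved. The work goes in short steps, Python scripts to look and compute and a tool call to move; the robot and the scene stay as the last step left them, time stands still between calls to the robot, and variables do not carry over. Pictures are saved under pics/ and viewed, about 8 in all and at most 12, crops included, and the job is handed in when it is done.

Besides the shell and the picture viewer there is one more tool, called after "Request:" in YAML: its name, and indented under it one key for each argument. send_rows: Moves the arm, as the interface text tells. Its arguments: {"type":"object","properties":{"moves":{"type":"array","items":{"type":"array","items":{"type":"array","items":{"type":"number"}}}}},"required":["moves"]}

```bash
ls; mkdir -p pics; cat > h.py <<'E'
import numpy as np, cv2
from rig import readout, capture, camera_model, bot, spot_in, regions_of
E
python3 - <<'E'
from h import *
for c in ("scene","top"):
    cv2.imwrite(f"pics/{c}0.png",capture(c))
    for t in ("tester","latch_pin","latch_hinge","lid_grip","lid_hinge","handle_grip","bottle","timer","tweezers"):
        r=spot_in(c,t)
        print(c,t,[(np.round(d["location"],3).tolist(),round(d["p"],2)) for d in r[:2]])
    m=camera_model(c); print(np.round(m["pose"],3).tolist(), np.round(m["camera_matrix"],1).tolist(), m["k1"])
s=readout.read_state(); print(s)
E
```

```text
pics
scene tester [([0.483, 0.196, 0.078], 0.66), ([0.649, -0.045, 0.043], 0.15)]
scene latch_pin [([0.49, 0.261, 0.059], 0.59)]
scene latch_hinge [([0.486, 0.261, 0.057], 0.57)]
scene lid_grip [([0.503, 0.181, 0.083], 0.91)]
scene lid_hinge [([0.502, 0.182, 0.082], 0.75)]
scene handle_grip []
scene bottle [([0.651, -0.044, 0.046], 0.59)]
scene timer [([0.543, 0.403, 0.013], 0.74)]
scene tweezers [([0.33, 0.229, 0.008], 0.76)]
[[-0.526, 0.494, -0.693, -0.099], [-0.851, -0.291, 0.438, 0.545], [0.014, 0.819, 0.573, 0.623], [0.0, 0.0, 0.0, 1.0]] [[489.6, 0.0, 325.0], [0.0, 489.6, 235.1], [0.0, 0.0, 1.0]] -0.024815610343294138
top tester [([0.532, 0.168, 0.08], 0.94), ([0.486, 0.255, 0.054], 0.24)]
top latch_pin [([0.486, 0.26, 0.061], 0.81)]
top latch_hinge [([0.485, 0.256, 0.06], 0.68)]
top lid_grip [([0.538, 0.172, 0.08], 0.73)]
top lid_hinge [([0.533, 0.17, 0.073], 0.67), ([0.532, 0.169, 0.078], 0.38)]
top handle_grip []
top bottle []
top timer [([0.549, 0.406, 0.016], 0.89), ([0.483, 0.255, 0.061], 0.57)]
top tweezers [([0.332, 0.228, 0.013], 0.7)]
[[0.021, 0.991, -0.13, 0.372], [-1
[... 235 characters left out ...]
  8.20871065e+01, -8.59542538e-04,
        6.76909351e+01, -1.02279690e+01]), 'qvel': array([-0.02518473,  0.05040305,  0.05023677,  0.02247188,  0.01475375,
       -0.05393398]), 'tau': array([ 8.38673423e-04, -4.40017068e+01, -1.76990747e+01,  6.34469418e-02,
        5.03345998e-02, -3.67189543e-06]), 'position': array([ 0.24271099, -0.57591968,  0.22255993]), 'tcp_rot': array([[ 9.21522103e-01,  3.88325912e-01, -1.65171942e-05],
       [ 3.88325912e-01, -9.21522103e-01,  1.02465238e-05],
       [-1.12419688e-05, -1.58564526e-05, -1.00000000e+00]]), 'force': array([0.06555849, 0.72675815, 0.02784921]), 'moment': array([ 0.03232387, -0.01425382,  0.00133275]), 'opening': 1.0030904486772236}
```

View both.

View pics/top0.png

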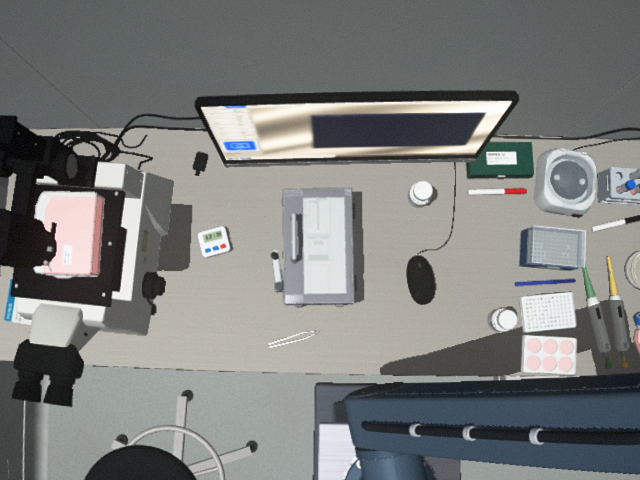

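View pics/scene0.png

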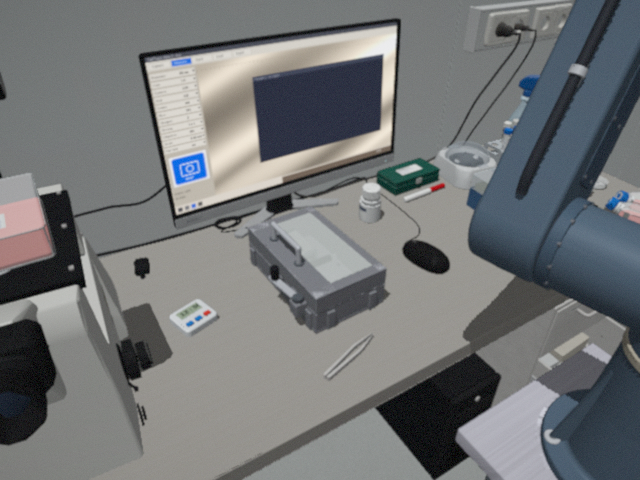

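```bash
cat >> h.py <<'E'
def px2w(c,u,v,z,m=None):
    m=m or camera_model(c);K=np.array(m["camera_matrix"]);P=np.array(m["pose"])
    d=np.array([(u-K[0,2])/K[0,0],(v-K[1,2])/K[1,1]]);q=d.copy()
    for _ in range(20): q=d/(1+m["k1"]*(q@q))
    r=P[:3,:3]@np.array([q[0],-q[1],-1]);o=P[:3,3]
    return o+r*(z-o[2])/r[2]
def w2px(c,p,m=None):
    m=m or camera_model(c);K=np.array(m["camera_matrix"]);P=np.array(m["pose"])
    q=P[:3,:3].T@(np.asarray(p)-P[:3,3]);a=np.array([q[0],-q[1]])/-q[2];a=a*(1+m["k1"]*(a@a))
    return K[0,0]*a[0]+K[0,2],K[1,1]*a[1]+K[1,2]
E
python3 - <<'E'
from h import *
a=cv2.imread("pics/top0.png")[170:320,180:380]; b=cv2.imread("pics/scene0.png")[195:345,220:420]
f=lambda i:cv2.resize(i,None,fx=4,fy=4,interpolation=cv2.INTER_CUBIC)
cv2.imwrite("pics/topc.png",f(a)); 
E
```

```text
(no output)
```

View pics/topc.png

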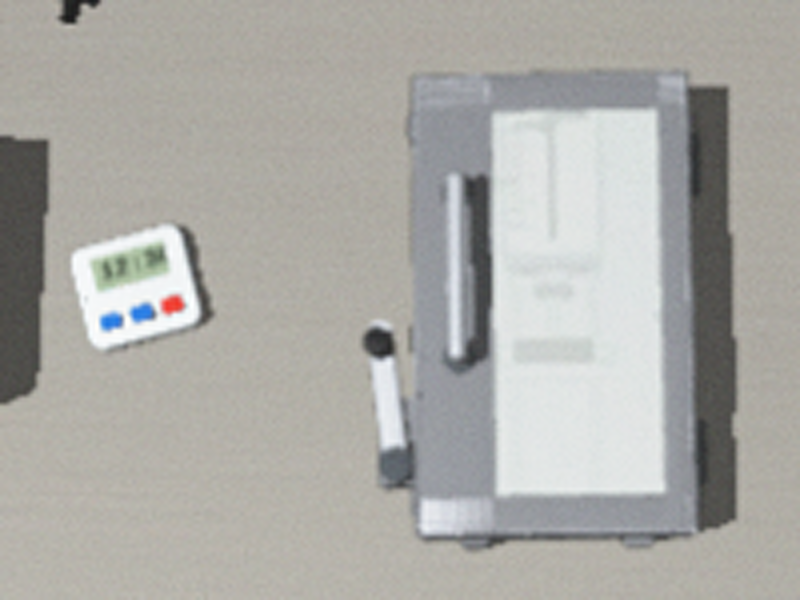

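```bash
python3 - <<'E'
from h import *
g=lambda x,y,z:px2w("top",180+(x+.5)/4-.5,170+(y+.5)/4-.5,z)
cs=[g(*p,.081) for p in((412,74),(687,72),(697,533),(418,536))]
print(np.round(cs,4)); 
ctr=np.mean(cs,0); xa=cs[0]+cs[1]-cs[2]-cs[3]; print("ctr",ctr,"yaw",np.degrees(np.arctan2(xa[1],xa[0])),np.linalg.norm(cs[0]-cs[3]),np.linalg.norm(cs[0]-cs[1]))
b=[g(457,180,.115),g(457,356,.115)];print("bar",np.round(b,4))
print("pin",g(379,341,.085),"piv",g(396,462,.077))
for n in("latch_pin","lid_grip","tester"):
  r=regions_of("top",n)
  if r:
    ys,xs=np.nonzero(r[0]["mask"]); print(n,r[0]["p"],xs.min(),xs.max(),ys.min(),ys.max(),xs.mean(),ys.mean())
E
```

```text
[[0.6594 0.2486 0.081 ]
 [0.6632 0.0993 0.081 ]
 [0.4141 0.0906 0.081 ]
 [0.4095 0.2383 0.081 ]]
ctr [0.5365578 0.1691923 0.081    ] yaw 2.1739964588929803 0.25005908191351867 0.1493989554994822
bar [[0.5952 0.2207 0.115 ]
 [0.5023 0.2183 0.115 ]]
pin [0.51263181 0.26170715 0.085     ] piv [0.4487563  0.25139563 0.077     ]
latch_pin 0.63 271 282 250 289 276.3636363636364 270.72727272727275
lid_grip 0.92 281 354 188 303 317.6231347885066 245.84659020841042
tester 0.94 269 356 187 307 316.13934705949265 247.7234671823456
```

Request:
send_rows:
  moves:
    - [[0, 0, -8.5, 3.1, -3.6, 0, -0.1], [0, 0, -8.5, 3.6, -3.1, 0, -0.1], [0, 0, -8.5, 4.0, -2.5, 0, -0.1], [0, 0, -8.5, 4.4, -1.9, 0, -0.1], [0, 0, -8.5, 4.6, -1.2, 0, -0.1]]

```text
time_s: 1.65
position: [0.3171, -0.3484, 0.2227]
tcp_rot: [[0.412, 0.911, 0.0], [0.911, -0.412, -0.0], [-0.0, 0.001, -1.0]]
force: [1.6, -0.4, 0.4]
opening: 0.628
```

Request:
send_rows:
  moves:
    - [[0, 0, -8.5, 4.7, -0.5, 0, -0.1], [0, 0, -8.5, 4.8, 0.2, 0, -0.1], [0, 0, -8.5, 4.7, 0.9, 0, -0.1], [0, 0, -1.2, 4.5, 1.6, 0, -0.1], [0, 0, 0, 4.5, 1.6, 0, -0.1]]

```text
time_s: 2.15
position: [0.3926, -0.122, 0.2229]
tcp_rot: [[-0.036, 0.999, 0.001], [0.999, 0.036, -0.001], [-0.001, 0.001, -1.0]]
force: [0.1, 0.0, 1.5]
opening: 0.453
```

Request:
send_rows:
  moves:
    - [[0, 0, 0, 4.5, 1.6, 0, -0.1], [0, 0, 0, 4.5, 1.6, 0, -0.1], [0, 0, 0, 4.5, 1.6, 0, -0.1], [0, 0, 0, 4.5, 1.6, 0, -0.1], [0, 0, 0, 0, 0, 0, -0.1]]

```text
time_s: 2.65
position: [0.4508, 0.0636, 0.223]
tcp_rot: [[-0.043, 0.999, 0.002], [0.999, 0.043, 0.002], [0.002, 0.003, -1.0]]
force: [0.5, -0.5, -0.2]
opening: 0.446
```

Request:
send_rows:
  moves:
    - [[0, 0, 0, 4.5, 1.6, 0, -0.1], [0, 0, 0, 4.5, 1.6, 0, -0.1], [0, 0, 0, 4.5, 1.6, 0, -0.1], [0, 0, 0, 4.5, 1.6, 0, -0.1], [0, 0, 0, 1.5, 0.6, 0, -0.1]]

```text
time_s: 3.15
position: [0.5139, 0.259, 0.2227]
tcp_rot: [[-0.038, 0.999, 0.002], [0.999, 0.038, 0.002], [0.001, 0.002, -1.0]]
force: [-0.1, -0.5, 0.6]
opening: 0.453
```

```bash
python3 - <<'E'
from h import *
m=camera_model("wrist");cv2.imwrite("pics/w1.png",capture("wrist"))
s=readout.read_state();print(s["position"],np.round(m["pose"],3).tolist())
for t in("latch_pin","latch_hinge"):
  print([(np.round(d["location"],4).tolist(),round(d["p"],2)) for d in spot_in("wrist",t)[:2]])
for t in("latch_pin",):
  for r in regions_of("wrist",t)[:1]:
    ys,xs=np.nonzero(r["mask"]);print(r["p"],xs.min(),xs.max(),ys.min(),ys.max())
E
```

```text
[0.51430673 0.25947321 0.2226213 ] [[0.999, -0.036, -0.013, 0.511], [0.038, 0.961, 0.274, 0.334], [0.003, -0.274, 0.962, 0.384], [0.0, 0.0, 0.0, 1.0]]
[([0.4913, 0.2575, 0.0626], 0.98), ([0.5248, 0.225, 0.0806], 0.4)]
[([0.4861, 0.2604, 0.0576], 0.66)]
0.91 239 334 215 241
```

View pics/w1.png

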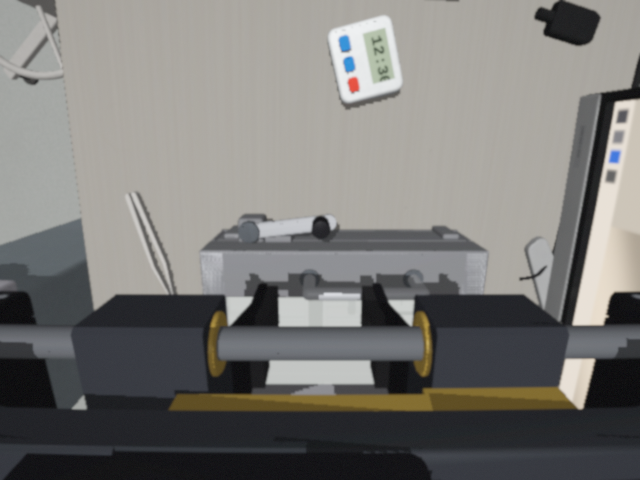

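```bash
python3 - <<'E'
from h import *
for u,v,z in((322,227,.085),(249,229,.064),(249,229,.077)): print(px2w("wrist",u,v,z))
E
```

```text
[0.51374261 0.26017899 0.085     ]
[0.44967726 0.25118346 0.064     ]
[0.45211329 0.25438619 0.077     ]
```

Request:
send_rows:
  moves:
    - [[0, 0, 0, 0.2, -0.1, 4, -0.1], [0, 0, 0, 0, 0, 4, -0.1], [0, 0, 0, 0, 0, 4, -0.1], [0, 0, 0, 0, 0, 2.5, -0.1], [0, 0, 0, 0, 0, 1.3, -0.1]]

```text
time_s: 3.85
position: [0.5095, 0.2552, 0.0625]
tcp_rot: [[-0.033, 0.999, -0.005], [0.999, 0.033, -0.002], [-0.002, -0.005, -1.0]]
force: [-0.6, 0.7, -0.6]
opening: 0.454
```

Request:
send_rows:
  moves:
    - [[0, 0, 0, 0, 0, 0, -1], [0, 0, 0, 0, 0, 0, -1], [0, 0, 0, 0, 0, 0, -1], [0, 0, 0, 0, 0, 0, -1], [0, 0, 0, 0, 0, 0, -1]]

```text
time_s: 4.35
position: [0.515, 0.2584, 0.0664]
tcp_rot: [[-0.036, 0.999, 0.008], [0.999, 0.036, 0.002], [0.001, 0.008, -1.0]]
force: [4.6, -1.6, 0.8]
opening: 0.173
```

Request:
send_rows:
  moves:
    - [[0, 0, -7.3, 0.81, -0.14, 0, -1], [0, 0, -7.3, 0.81, -0.14, 0, -1], [0, 0, -7.3, 0.81, -0.14, 0, -1], [0, 0, -7.3, 0.81, -0.14, 0, -1], [0, 0, -7.3, 0.81, -0.14, 0, -1]]

```text
time_s: 4.85
position: [0.4981, 0.2961, 0.0665]
tcp_rot: [[-0.627, 0.779, 0.011], [0.779, 0.627, 0.004], [-0.004, 0.011, -1.0]]
force: [7.1, 1.5, -0.2]
opening: 0.173
```

Request:
send_rows:
  moves:
    - [[0, 0, -7.3, 0.81, -0.14, 0, -1], [0, 0, -7.3, 0.81, -0.14, 0, -1], [0, 0, -7.3, 0.81, -0.14, 0, -1], [0, 0, -7.3, 0.81, -0.14, 0, -1], [0, 0, 0, 0, 0, 0, -1]]

```text
time_s: 5.35
position: [0.4688, 0.314, 0.0665]
tcp_rot: [[-0.927, 0.375, 0.009], [0.376, 0.927, 0.006], [-0.007, 0.009, -1.0]]
force: [4.4, 6.2, -0.4]
opening: 0.175
```

Request:
send_rows:
  moves:
    - [[0, 0, 0, 0, 0, 0, -0.1], [0, 0, 0, 0, 0, 0, -0.1], [0, 0, 0, 0, 0, 0, -0.1], [0, 0, 0, 0, 0, -4, -0.1], [0, 0, 0, 0, 0, -4, -0.1]]

```text
time_s: 5.85
position: [0.4632, 0.3096, 0.1437]
tcp_rot: [[-0.925, 0.379, -0.007], [0.379, 0.925, -0.003], [0.005, -0.005, -1.0]]
force: [0.9, -0.3, 0.3]
opening: 0.436
```

Request:
send_rows:
  moves:
    - [[0, 0, -8, 0, 0, -4, -0.1], [0, 0, -8, 0, 0, -3, -0.1], [0, 0, -8, 0, 0, 0, -0.1], [0, 0, 0, 0, 0, 0, -0.1], [0, 0, 0, 0, 0, 0, -0.1]]

```text
time_s: 6.35
position: [0.4642, 0.3101, 0.2138]
tcp_rot: [[-1.0, -0.027, -0.003], [-0.027, 1.0, -0.001], [0.003, -0.001, -1.0]]
force: [0.1, -0.0, -0.3]
opening: 0.449
```

```bash
python3 - <<'E'
from h import *
cv2.imwrite("pics/w2.png",capture("wrist"));s=readout.read_state();p,R=s["position"],s["tcp_rot"]
print(s["time_s"],p,np.degrees(np.arctan2(R[1,1],R[0,1])),R.T@(np.array([.549,.2195,.2])-p)*100)
print([(np.round(d["location"],4).tolist(),round(d["p"],2)) for d in spot_in("wrist","lid_grip")[:2]])
E
```

```text
6.4 [0.46421046 0.31015096 0.21349345] 91.60030125219035 [-8.22658683 -9.2967601   1.33524434]
[([0.4598, 0.1693, 0.078], 0.66)]
```

View pics/w2.png

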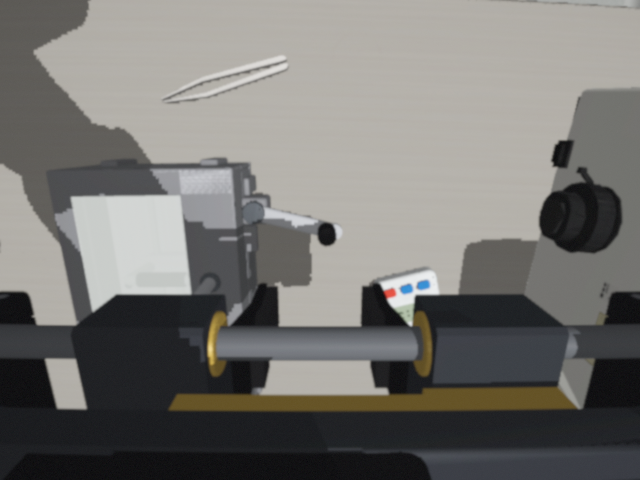

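Request:
send_rows:
  moves:
    - [[0, 0, 0, -2.8, -3.1, 0, -0.1], [0, 0, 0, -2.7, -3.1, 0, -0.1], [0, 0, 0, -2.7, -3.1, 0, -0.1], [0, 0, 0, 0, 0, 3, -0.1], [0, 0, 0, 0, 0, 3, -0.1]]

```text
time_s: 6.95
position: [0.5516, 0.2189, 0.1536]
tcp_rot: [[-1.0, -0.026, 0.001], [-0.026, 1.0, 0.0], [-0.001, 0.0, -1.0]]
force: [-0.6, -0.3, -1.3]
opening: 0.451
```

Request:
send_rows:
  moves:
    - [[0, 0, 0, 0, 0, 3, -0.1], [0, 0, 0, 0, 0, 1.6, -0.1], [0, 0, 0, 0, 0, 1, -0.1], [0, 0, 0, 0, 0, 0, -0.1], [0, 0, 0, 0, 0, 0, -1]]

```text
time_s: 7.45
position: [0.5505, 0.2204, 0.0987]
tcp_rot: [[-1.0, -0.03, 0.0], [-0.03, 1.0, 0.0], [-0.0, 0.0, -1.0]]
force: [0.1, -0.6, 0.2]
opening: 0.415
```

Request:
send_rows:
  moves:
    - [[0, 0, 0, 0, 0, 0, -1], [0, 0, 0, 0, 0, 0, -1], [0, 0, 0, 0, 0, 0, -1], [0, 0, 0, 0, 0, 0, -1], [0, 0, 0, 0, 0, 0, -1]]

```text
time_s: 7.95
position: [0.5506, 0.2198, 0.0992]
tcp_rot: [[-1.0, -0.031, 0.001], [-0.031, 1.0, -0.001], [-0.001, -0.001, -1.0]]
force: [-0.6, -3.0, 4.3]
opening: 0.1
```

Request:
send_rows:
  moves:
    - [[0, 0, 0, 0, -0.75, -1.24, -1], [0, 0, 0, 0, -0.89, -1.17, -1], [0, 0, 0, 0, -0.99, -1.06, -1], [0, 0, 0, 0, -1.1, -0.96, -1], [0, 0, 0, 0, -1.18, -0.84, -1]]

```text
time_s: 8.45
position: [0.5522, 0.1719, 0.1532]
tcp_rot: [[-1.0, -0.029, 0.002], [-0.029, 1.0, 0.004], [-0.002, 0.004, -1.0]]
force: [1.1, 6.4, -1.0]
opening: 0.098
```

Request:
send_rows:
  moves:
    - [[0, 0, 0, 0, -1.27, -0.72, -1], [0, 0, 0, 0, -1.33, -0.59, -1], [0, 0, 0, 0, -1.39, -0.45, -1], [0, 0, 0, 0, -1.42, -0.31, -1], [0, 0, 0, 0, -1.45, -0.16, -1]]

```text
time_s: 8.95
position: [0.5544, 0.1031, 0.1767]
tcp_rot: [[-1.0, -0.03, 0.003], [-0.03, 1.0, 0.003], [-0.004, 0.003, -1.0]]
force: [1.4, 4.4, 0.3]
opening: 0.105
```

Request:
send_rows:
  moves:
    - [[0, 0, 0, 0, -1.46, -0.02, -1], [0, 0, 0, 0, -1.45, 0.13, -1], [0, 0, 0, 0, -1.43, 0.28, -1], [0, 0, 0, 0, -1.39, 0.42, -1], [0, 0, 0, 0, -1.35, 0.56, -1]]

```text
time_s: 9.45
position: [0.5566, 0.0305, 0.1611]
tcp_rot: [[-1.0, -0.03, 0.002], [-0.03, 1.0, -0.0], [-0.002, -0.001, -1.0]]
force: [2.5, 3.8, 1.5]
opening: 0.104
```

Request:
send_rows:
  moves:
    - [[0, 0, 0, 0, -1.28, 0.7, -1], [0, 0, 0, 0, 0, 0, -1], [0, 0, 0, 0, 0, 0, -1], [0, 0, 0, 0, 0, 0, -1], [0, 0, 0, 0, 0, 0, -1]]

```text
time_s: 9.95
position: [0.557, 0.0176, 0.1535]
tcp_rot: [[-0.999, -0.032, 0.001], [-0.032, 0.999, -0.003], [-0.001, -0.003, -1.0]]
force: [1.2, -6.1, 5.9]
opening: 0.099
```

Request:
send_rows:
  moves:
    - [[0, 0, 0, 0, 0, 0, -0.45], [0, 0, 0, 0, 0, 0, -0.45], [0, 0, 0, 0, 0, 0, -0.45], [0, 0, 0, 0, 0, -2, -0.45], [0, 0, 0, 0, 0, -3, -0.45]]

```text
time_s: 10.45
position: [0.5537, 0.02, 0.2009]
tcp_rot: [[-0.999, -0.031, -0.008], [-0.031, 1.0, 0.002], [0.008, 0.002, -1.0]]
force: [0.3, 0.2, -0.3]
opening: 0.271
```

Request:
send_rows:
  moves:
    - [[0, 0, 0, 0, 0, -4, -0.45], [0, 0, 8.5, 0, 0, -4, -0.45], [0, 0, 8.5, 0, 3, 0, -0.1], [0, 0, 8.5, 0, 3, 0, -0.1], [0, 0, 8.5, 0, 3, 0, -0.1]]

```text
time_s: 10.95
position: [0.5785, 0.1067, 0.2828]
tcp_rot: [[-0.842, 0.539, -0.002], [0.539, 0.842, 0.0], [0.002, -0.001, -1.0]]
force: [0.6, -0.1, -0.3]
opening: 0.423
```

Request:
send_rows:
  moves:
    - [[0, 0, 8.5, 2, 3, 0, -0.1], [0, 0, 8.5, 2, 2, 0, -0.1], [0, 0, 8.5, 2, 0, 0, -0.1], [0, 0, 8.5, 0, 0, 0, -0.1], [0, 0, 8.5, 0, 0, 0, -0.1]]

```text
time_s: 11.45
position: [0.562, 0.186, 0.282]
tcp_rot: [[-0.259, 0.966, -0.003], [0.966, 0.259, -0.0], [0.001, -0.003, -1.0]]
force: [0.1, -0.3, 0.7]
opening: 0.45
```

```bash
python3 - <<'E'
from h import *
t=capture("top");cv2.imwrite("pics/t2.png",cv2.resize(t[170:320,200:400],None,fx=4,fy=4,interpolation=cv2.INTER_CUBIC))
s=readout.read_state();p,R=s["position"],s["tcp_rot"]
print(s["time_s"],p,np.degrees(np.arctan2(R[1,1],R[0,1])))
for n in ("handle_grip","pointer_line","trailer_line","limit_line"):
  print(n,[(np.round(d["location"],4).tolist(),round(d["p"],2)) for d in spot_in("top",n)[:2]])
E
```

```text
11.5 [0.56231564 0.18566623 0.28204753] 14.766538916886901
handle_grip []
pointer_line [([0.5529, 0.0691, 0.1939], 0.32)]
trailer_line []
limit_line [([0.5491, 0.0722, 0.1925], 0.64)]
```

View pics/t2.png

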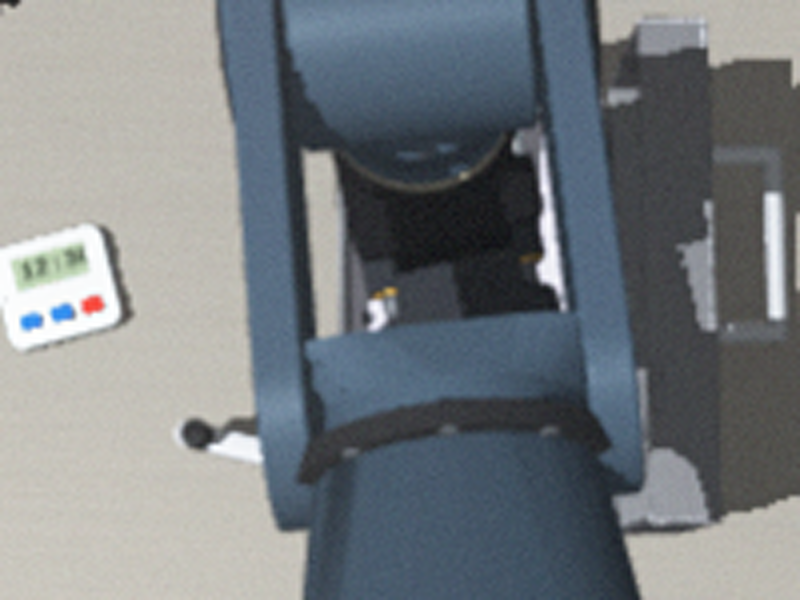

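Request:
send_rows:
  moves:
    - [[0, 0, 8.5, 0, 0, 2, -0.1], [0, 0, 4.3, 0, 0, 2, -0.1], [0, 0, 0, 1.4, 1.5, 0, -0.1], [0, 0, 0, 0, 1.3, 0, -0.1], [0, 0, 0, 0, 0, 0, -0.1]]

```text
time_s: 12.2
position: [0.5926, 0.1998, 0.2424]
tcp_rot: [[-0.044, 0.999, 0.001], [0.999, 0.044, -0.0], [-0.0, 0.001, -1.0]]
force: [-0.3, -0.4, 0.5]
opening: 0.448
```

```bash
python3 - <<'E'
from h import *
m=camera_model("wrist");w=capture("wrist");cv2.imwrite("pics/w3.png",w);cv2.imwrite("pics/w3c.png",cv2.resize(w[60:310,140:510],None,fx=2.16,fy=2.16,interpolation=cv2.INTER_CUBIC))
s=readout.read_state();p,R=s["position"],s["tcp_rot"]
print(s["time_s"],p,np.degrees(np.arctan2(R[1,1],R[0,1])),m["camera_matrix"])
import pickle;pickle.dump(m,open("m3.pkl","wb"))
for n in ("handle_grip","pointer_line","trailer_line","limit_line"):
  print(n,[(np.round(d["location"],4).tolist(),round(d["p"],2),np.round(w2px("wrist",d["location"],m)).tolist()) for d in spot_in("wrist",n)[:2]])
E
```

```text
12.25 [0.59139906 0.19962651 0.24247347] 2.5027487122913272 [[371.88132929   0.         319.47353955]
 [  0.         371.88132929 245.79719248]
 [  0.           0.           1.        ]]
handle_grip [([0.5188, 0.1713, 0.0404], 0.7, [245.0, 242.0])]
pointer_line [([0.5568, 0.1681, 0.0345], 0.74, [283.0, 245.0])]
trailer_line []
limit_line [([0.6081, 0.2098, 0.047], 0.77, [335.0, 210.0])]
```

View pics/w3c.png

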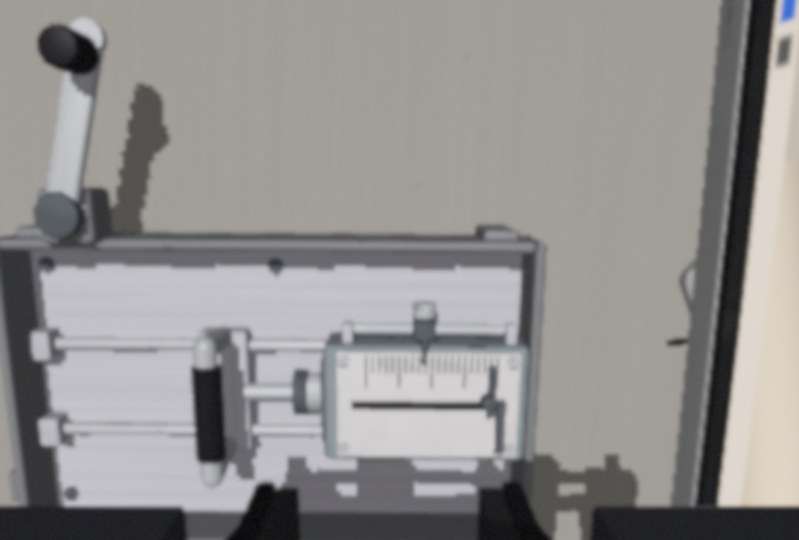

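```bash
python3 - <<'E'
from h import *
import pickle;m=pickle.load(open("m3.pkl","rb"))
g=lambda x,y,z:px2w("wrist",140+(x+.5)/2.16-.5,60+(y+.5)/2.16-.5,z,m)
print("handle",g(208,415,.067),g(206,335,.062),g(211,483,.062))
c=np.array([.5366,.1692]);ex=np.array([np.cos(np.radians(2)),np.sin(np.radians(2))]);ey=np.array([-ex[1],ex[0]])
for n,x,y in(("lim",424,352),("lim2",424,362),("trailtop",492,370),("trail",490,403),("ptrbot",498,450),("hL",331,400)):
  q=g(x,y,.048)[:2]-c;print(n,q@ex,q@ey)
s=readout.read_state();h=g(208,415,.067)
print(s["tcp_rot"].T@(np.array([h[0],h[1],.05])-s["position"])*100)
E
```

```text
handle [0.51522194 0.16910207 0.067     ] [0.51389189 0.20373871 0.062     ] [0.51488579 0.13510246 0.062     ]
lim 0.07368167329015776 0.025485846742287033
lim2 0.07377921273611318 0.02084297477895175
trailtop 0.10485924884689661 0.01737654835170562
trail 0.10462988717065926 0.0017223986393709316
ptrbot 0.10939684585555305 -0.021180466539252055
hL 0.03134657121445857 0.002539405279401579
[-2.72364647 -7.63050986 19.29818686]
```

Request:
send_rows:
  moves:
    - [[0, 0, 0, -1.4, -3.8, 2, -0.1], [0, 0, 0, -1.3, -3.8, 2, -0.1], [0, 0, 0, 0, 0, 4, -0.1], [0, 0, 0, 0, 0, 4, -0.1], [0, 0, 0, 0, 0, 3, -0.1]]

```text
time_s: 12.95
position: [0.5151, 0.1693, 0.0917]
tcp_rot: [[-0.043, 0.999, -0.001], [0.999, 0.043, -0.0], [-0.0, -0.001, -1.0]]
force: [-0.7, 0.8, 0.0]
opening: 0.449
```

Request:
send_rows:
  moves:
    - [[0, 0, 0, 0, 0, 2.5, -0.1], [0, 0, 0, 0, 0, 1.5, -0.1], [0, 0, 0, 0, 0, 0.6, -0.1], [0, 0, 0, 0, 0, 0, -0.1], [0, 0, 0, 0, 0, 0, -0.1]]

```text
time_s: 13.45
position: [0.517, 0.1697, 0.0477]
tcp_rot: [[-0.043, 0.999, 0.002], [0.999, 0.043, 0.0], [0.0, 0.002, -1.0]]
force: [0.7, -0.0, -0.2]
opening: 0.451
```

Request:
send_rows:
  moves:
    - [[0, 0, 0, 0, 0, 0, -1], [0, 0, 0, 0, 0, 0, -1], [0, 0, 0, 0, 0, 0, -1], [0, 0, 0, 0, 0, 0, -1], [0, 0, 0, 0, 0, 0, -1]]

```text
time_s: 13.95
position: [0.5138, 0.1695, 0.047]
tcp_rot: [[-0.043, 0.999, -0.005], [0.999, 0.043, -0.0], [-0.0, -0.005, -1.0]]
force: [-4.4, 0.6, 4.8]
opening: 0.146
```

```bash
python3 - <<'E'
from h import *
import pickle
m=camera_model("wrist");w=capture("wrist");cv2.imwrite("pics/w4.png",w);pickle.dump((m,),open("m4.pkl","wb"))
s=readout.read_state();p,R=s["position"],s["tcp_rot"]
print(s["time_s"],p,np.degrees(np.arctan2(R[1,1],R[0,1])),s["force"])
E
```

```text
14.0 [0.51381036 0.16951778 0.04702214] 2.444665580928043 [-3.67051628 -0.52100481  5.10265709]
```

View pics/w4.png

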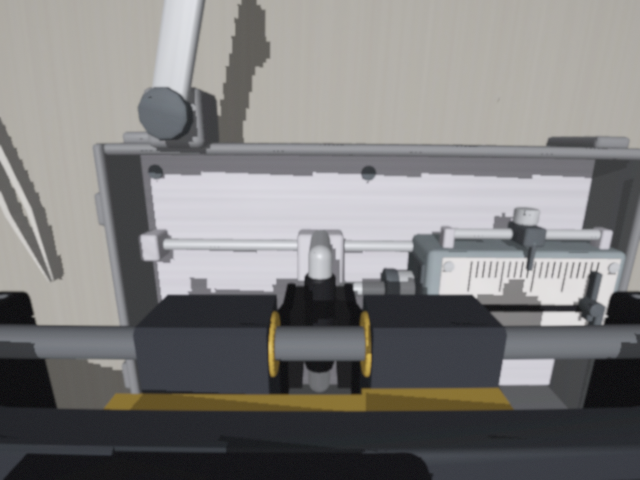

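Request:
send_rows:
  moves:
    - [[0, 0, 0, 0.01, -0.5, 0, -1], [0, 0, 0, 0, -0.5, 0, -1], [0, 0, 0, 0.01, -0.5, 0, -1], [0, 0, 0, 0, -0.5, 0, -1], [0, 0, 0, 0, 0, 0, -1]]

```text
time_s: 14.5
position: [0.4979, 0.169, 0.0471]
tcp_rot: [[-0.043, 0.999, 0.004], [0.999, 0.043, 0.0], [0.0, 0.004, -1.0]]
force: [4.6, -0.3, -1.6]
opening: 0.144
```

```bash
cat >> h.py <<'E'
def shot(name,x0,y0,x1,y1,f):
    import pickle
    s=readout.read_state();m=camera_model("wrist");w=capture("wrist");pickle.dump(m,open(f"{name}.pkl","wb"))
    cv2.imwrite(f"pics/{name}f.png",w);cv2.imwrite(f"pics/{name}.png",cv2.resize(w[y0:y1,x0:x1],None,fx=f,fy=f,interpolation=cv2.INTER_CUBIC))
    print(s["time_s"],s["position"],s["force"],s["opening"]);return m
E
python3 - <<'E'
from h import *
a=cv2.imread("pics/w4.png")[205:325,440:640];m=shot("w5",440,205,640,325,4)
b=cv2.imread("pics/w5.png");a=cv2.resize(a,None,fx=3,fy=3,interpolation=cv2.INTER_CUBIC);b=cv2.imread("pics/w5f.png")[205:325,440:640];b=cv2.resize(b,None,fx=3,fy=3,interpolation=cv2.INTER_CUBIC)
o=np.vstack([a[80:],b[80:]]);print(o.shape);cv2.imwrite("pics/w45.png",o)
E
```

```text
14.5 [0.4978543  0.16899075 0.047103  ] [ 4.63532131 -0.25286794 -1.63736934] 0.1441765641439523
(560, 600, 3)
```

View pics/w45.png

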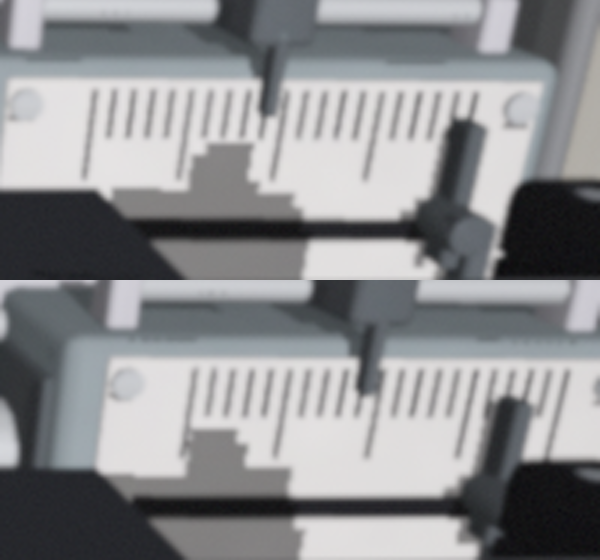

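Request:
send_rows:
  moves:
    - [[0, 0, 0, 0.01, -0.4, 0, -1], [0, 0, 0, 0, -0.4, 0, -1], [0, 0, 0, 0.01, -0.4, 0, -1], [0, 0, 0, 0, -0.4, 0, -1], [0, 0, 0, 0, -0.1, 0, -1]]

```text
time_s: 15.05
position: [0.4843, 0.1685, 0.0471]
tcp_rot: [[-0.043, 0.999, 0.01], [0.999, 0.043, 0.001], [0.0, 0.01, -1.0]]
force: [9.8, -1.0, -8.1]
opening: 0.145
```

Request:
send_rows:
  moves:
    - [[0, 0, 0, 0, 0, 0, -1], [0, 0, 0, 0, 0, 0, -1], [0, 0, 0, 0, 0, 0, -1], [0, 0, 0, 0, 0, 0, -1], [0, 0, 0, 0, 0, 0, -1]]

```text
time_s: 15.55
position: [0.4842, 0.1685, 0.0472]
tcp_rot: [[-0.043, 0.999, 0.009], [0.999, 0.043, 0.001], [0.0, 0.009, -1.0]]
force: [9.1, -1.0, -6.7]
opening: 0.147
```

```bash
python3 - <<'E'
from h import *
m=shot("w6",480,205,640,325,5)
E
```

```text
15.55 [0.4842468  0.16854561 0.04715838] [ 9.08418112 -0.99267327 -6.71719089] 0.14748054999213356
```

View pics/w6.png

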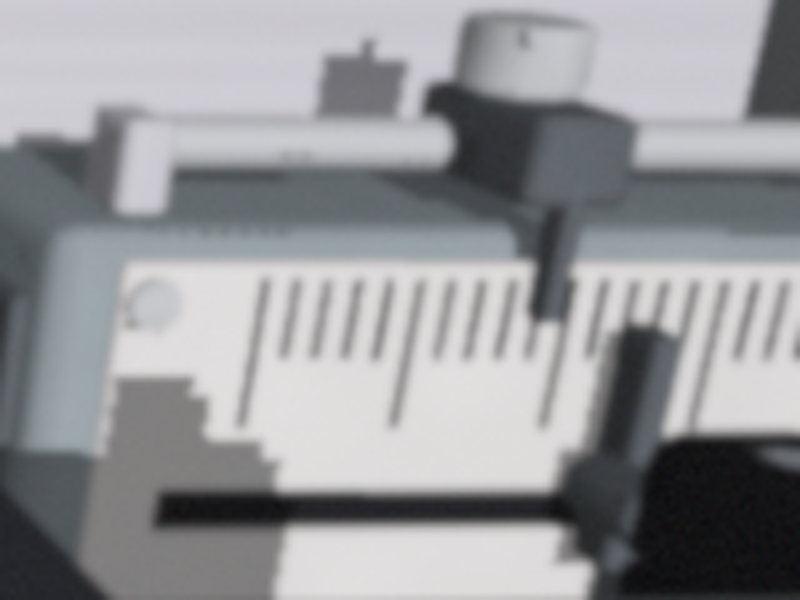

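Request:
send_rows:
  moves:
    - [[0, 0, 0, 0, 0.5, 0, -1], [0, 0, 0, 0, 0.5, 0, -1], [0, 0, 0, 0, 0.5, 0, -1], [0, 0, 0, 0, 0.5, 0, -1], [0, 0, 0, -0.02, 0.5, 0, -1]]

```text
time_s: 16.1
position: [0.5042, 0.1692, 0.047]
tcp_rot: [[-0.043, 0.999, -0.001], [0.999, 0.043, -0.0], [-0.0, -0.001, -1.0]]
force: [1.9, -0.0, 3.1]
opening: 0.14
```

Request:
send_rows:
  moves:
    - [[0, 0, 0, 0, 0.5, 0, -1], [0, 0, 0, -0.02, 0.4, 0, -1], [0, 0, 0, 0, 0.2, 0, -1], [0, 0, 0, 0, 0.1, 0, -1], [0, 0, 0, 0, 0, 0, -1]]

```text
time_s: 16.6
position: [0.5138, 0.1696, 0.047]
tcp_rot: [[-0.043, 0.999, -0.005], [0.999, 0.043, -0.0], [-0.0, -0.006, -1.0]]
force: [-2.3, -0.6, 8.8]
opening: 0.146
```

Request:
send_rows:
  moves:
    - [[0, 0, 0, 0, 0, 0, -0.1], [0, 0, 0, 0, 0, 0, -0.1], [0, 0, 0, 0, 0, 0, -0.1], [0, 0, 0, 0, 0, 0, -0.1], [0, 0, 0, 0, 0, -1, -0.1]]

```text
time_s: 17.1
position: [0.5152, 0.1695, 0.0559]
tcp_rot: [[-0.043, 0.999, -0.003], [0.999, 0.043, -0.0], [-0.0, -0.003, -1.0]]
force: [-1.0, -0.4, -0.4]
opening: 0.434
```

Request:
send_rows:
  moves:
    - [[0, 0, 0, 0, 0, -4, -0.1], [0, 0, 0, 0, 0, -4.5, -0.1], [0, 0, 0, 0, 2, -4, -0.1], [0, 0, 0, 0.8, 3, -2, -0.1], [0, 0, 0, 0.9, 2.8, 0, -0.1]]

```text
time_s: 17.6
position: [0.597, 0.1905, 0.2076]
tcp_rot: [[-0.042, 0.999, 0.01], [0.999, 0.042, 0.001], [0.001, 0.01, -1.0]]
force: [0.6, -0.4, 0.0]
opening: 0.453
```

Request:
send_rows:
  moves:
    - [[0, 0, 0, 0, 0, 0, -0.1], [0, 0, 0, 0, 0, 0, -0.1], [0, 0, 0, 0, 0, 0, -0.1], [0, 0, 0, 0, 0, 0, -0.1], [0, 0, 0, 0, 0, 0, -0.1]]

```text
time_s: 18.1
position: [0.5927, 0.1897, 0.2016]
tcp_rot: [[-0.043, 0.999, -0.001], [0.999, 0.043, -0.0], [-0.0, -0.001, -1.0]]
force: [0.0, -0.8, 0.4]
opening: 0.45
```

```bash
cat > rect.py <<'E'
from h import *
import sys,pickle
n=sys.argv[1]
s=readout.read_state();m=camera_model("wrist")
fs=[capture("wrist") for _ in range(4)];w=np.mean(fs,0).astype(np.uint8)   # average out noise
pickle.dump(m,open(n+".pkl","wb"));cv2.imwrite(f"pics/{n}f.png",w);print(s["time_s"],s["position"],s["force"])
c=np.array([.5366,.1692]);a=np.radians(1.95);ex=np.array([np.cos(a),np.sin(a)]);ey=np.array([-ex[1],ex[0]])
# rectified at z=.048; 8 px/mm; tester x 0.035..0.125 to the right, y 0.04..-0.03 downwards
X=np.arange(.035,.125,1/8000);Y=np.arange(.040,-.03,-1/8000)
K=np.array(m["camera_matrix"]);P=np.array(m["pose"])
gx,gy=np.meshgrid(X,Y);p=np.stack([c[0]+gx*ex[0]+gy*ey[0],c[1]+gx*ex[1]+gy*ey[1],np.full(gx.shape,.048)],-1)
q=(p-P[:3,3])@P[:3,:3];u=np.stack([q[...,0],-q[...,1]],-1)/-q[...,2:];u=u*(1+m["k1"]*(u**2).sum(-1,keepdims=True))
r=cv2.remap(w,(u[...,0]*K[0,0]+K[0,2]).astype(np.float32),(u[...,1]*K[1,1]+K[1,2]).astype(np.float32),cv2.INTER_CUBIC)
for k in range(0,90,10): cv2.line(r,(k*8,0),(k*8,8),(0,0,255),1)
cv2.imwrite(f"pics/{n}.png",r);print(r.shape)
E
python3 rect.py r1
```

```text
18.1 [0.59265332 0.18973614 0.20155159] [ 0.00534875 -0.79124078  0.37637376]
(560, 720, 3)
```

View pics/r1.png

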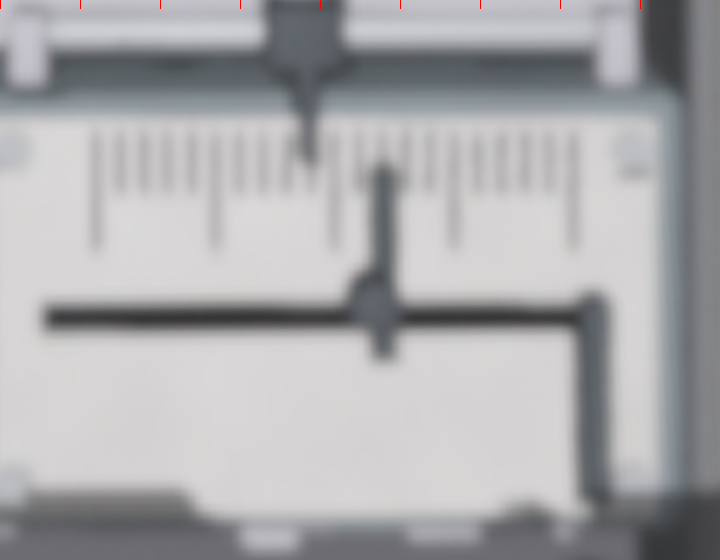

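```bash
cat > edge.py <<'E'
import cv2,numpy as np,sys
r=cv2.cvtColor(cv2.imread(f"pics/{sys.argv[1]}.png"),cv2.COLOR_BGR2GRAY).astype(float)
def dark(y0,y1,x0,x1):
    p=r[y0:y1,x0:x1].mean(0);h=(np.median(np.r_[p[:6],p[-6:]])+p.min())/2;i=np.nonzero(p<h)[0]
    a,b=i[0],i[-1];L=a-1+(p[a-1]-h)/(p[a-1]-p[a]);R=b+(h-p[b])/(p[b+1]-p[b])
    return round(x0+L,1),round(x0+R,1)
print("blade hi",dark(85,100,285,335),"blade",dark(128,145,298,326) )
t=eval(sys.argv[2]);print("trailer",dark(*t))
print("ptr",dark(380,450,560,630))
for y0,y1,x0,x1 in((200,245,80,110),(200,245,200,230),(200,245,320,350),(200,245,440,470),(200,245,560,590)): print("mark",np.mean(dark(y0,y1,x0,x1)))
E
python3 edge.py r1 "(200,250,350,420)"
```

```text
blade hi (np.float64(288.8), np.float64(319.3)) blade (np.float64(300.8), np.float64(314.4))
trailer (np.float64(369.9), np.float64(396.2))
ptr (np.float64(575.0), np.float64(609.0))
mark 95.85
mark 214.95
mark 334.25
mark 453.65
mark 572.85
```

Request:
send_rows:
  moves:
    - [[0, 0, 0, -0.9, -2.8, 0, -0.1], [0, 0, 0, -0.8, -3, 2, -0.1], [0, 0, 0, 0, -2, 4, -0.1], [0, 0, 0, 0, 0, 4, -0.1], [0, 0, 0, 0, 0, 3, -0.1]]

```text
time_s: 18.8
position: [0.515, 0.1695, 0.0705]
tcp_rot: [[-0.043, 0.999, -0.001], [0.999, 0.043, -0.0], [-0.0, -0.001, -1.0]]
force: [0.3, 0.4, -0.0]
opening: 0.449
```

Request:
send_rows:
  moves:
    - [[0, 0, 0, 0, 0, 2, -0.1], [0, 0, 0, 0, 0, 0.5, -0.1], [0, 0, 0, 0, 0, 0, -1], [0, 0, 0, 0, 0, 0, -1], [0, 0, 0, 0, 0, 0, -1]]

```text
time_s: 19.3
position: [0.5175, 0.1698, 0.0481]
tcp_rot: [[-0.043, 0.999, 0.003], [0.999, 0.043, 0.0], [0.0, 0.003, -1.0]]
force: [-0.2, -0.8, 0.4]
opening: 0.263
```

Request:
send_rows:
  moves:
    - [[0, 0, 0, 0, 0, 0, -1], [0, 0, 0, 0.01, -0.5, 0, -1], [0, 0, 0, 0.01, -0.5, 0, -1], [0, 0, 0, 0.01, -0.5, 0, -1], [0, 0, 0, 0, -0.5, 0, -1]]

```text
time_s: 19.8
position: [0.4993, 0.1691, 0.0478]
tcp_rot: [[-0.043, 0.999, 0.007], [0.999, 0.043, 0.001], [0.0, 0.007, -1.0]]
force: [5.9, -1.3, 3.0]
opening: 0.148
```

Request:
send_rows:
  moves:
    - [[0, 0, 0, 0.01, -0.5, 0, -1], [0, 0, 0, 0, -0.5, 0, -1], [0, 0, 0, 0, -0.5, 0, -1], [0, 0, 0, 0, -0.5, 0, -1], [0, 0, 0, 0, 0, 0, -1]]

```text
time_s: 20.3
position: [0.4821, 0.1685, 0.0478]
tcp_rot: [[-0.043, 0.999, 0.013], [0.999, 0.043, 0.001], [0.001, 0.013, -1.0]]
force: [8.7, -1.2, -1.3]
opening: 0.144
```

```bash
python3 rect.py w7; python3 - <<'E'
from h import *
a=cv2.imread("pics/w6f.png",0);b=cv2.imread("pics/w7f.png",0)
def tm(x0,y0,x1,y1,dx0,dx1):
    t=a[y0:y1,x0:x1].astype(np.float32);t=cv2.resize(t,None,fx=4,fy=4,interpolation=cv2.INTER_CUBIC)
    s=cv2.resize(b[y0-4:y1+4,x0+dx0:min(640,x1+dx1)].astype(np.float32),None,fx=4,fy=4,interpolation=cv2.INTER_CUBIC)
    r=cv2.matchTemplate(s,t,cv2.TM_CCOEFF_NORMED);_,v,_,l=cv2.minMaxLoc(r);return round(v,3),l[0]/4+dx0,l[1]/4-4
print("blade+block",tm(560,205,612,270,-5,40)); print("knob",tm(565,206,603,226,-5,40))
print("trailer",tm(594,275,618,290,-12,12)); print("left end",tm(480,225,530,270,-5,50))
E
```

```text
20.3 [0.4820671  0.16852912 0.04778521] [ 8.74720236 -1.15352729 -1.30069485]
(560, 720, 3)
blade+block (0.997, 2.5, -0.5)
knob (0.998, 2.5, -0.25)
trailer (0.966, -2.75, 2.5)
left end (0.998, 3.0, -0.5)
```

```bash
cat > tr.py <<'E'
import cv2,numpy as np,sys
def prof(n):
    g=cv2.imread(f"pics/{n}f.png",0).astype(float)
    out=[]
    for v in range(276,288):   # rear (right) edge of the trailer, row by row, half level
        p=g[v,596:636];i=int(np.argmin(p));h=(p[i]+np.percentile(p[i:],90))/2
        k=next((j for j in range(i,len(p)-1) if p[j]<h<=p[j+1]),None)
        f=next((j for j in range(i,0,-1) if p[j]<h<=p[j-1]),None)
        out.append((596+k+(h-p[k])/(p[k+1]-p[k]) if k is not None else np.nan, 596+f-(h-p[f])/(p[f-1]-p[f]) if f is not None else np.nan))
    return np.array(out)
A=prof("w6");B=prof(sys.argv[1]);print(np.round(np.c_[A,B],1));print("shift rear,front",np.nanmedian(B-A,axis=0))
a=cv2.imread("pics/w6f.png",0);b=cv2.imread(f"pics/{sys.argv[1]}f.png",0)
t=cv2.resize(a[205:270,560:612].astype(np.float32),None,fx=4,fy=4,interpolation=cv2.INTER_CUBIC)
s=cv2.resize(b[200:275,555:].astype(np.float32),None,fx=4,fy=4,interpolation=cv2.INTER_CUBIC)
_,v,_,l=cv2.minMaxLoc(cv2.matchTemplate(s,t,cv2.TM_CCOEFF_NORMED));print("blade shift",v,l[0]/4-5,l[1]/4-5)
E
python3 tr.py w7
```

```text
[[614.7 601.1 612.3 598.8]
 [614.5 600.9 612.1 598.8]
 [614.3 600.6 611.9 598.8]
 [614.1 600.2 611.6 598.6]
 [613.8 600.  611.4 598.2]
 [613.6 600.  611.2 597.9]
 [613.4 599.9 610.9 597.8]
 [613.3 599.5 610.6 597.6]
 [613.  599.2 610.4 597.4]
 [612.6 599.  610.2 597.1]
 [612.4 598.9 609.9 596.9]
 [612.3 598.5 609.6 596.8]]
shift rear,front [-2.48630059 -1.87029101]
blade shift 0.9968165755271912 2.5 -0.5
```

Request:
send_rows:
  moves:
    - [[0, 0, 0, 0, -0.3, 0, -1], [0, 0, 0, 0, -0.3, 0, -1], [0, 0, 0, 0.01, -0.2, 0, -1], [0, 0, 0, 0, 0, 0, -1], [0, 0, 0, 0, 0, 0, -1]]

```text
time_s: 21.0
position: [0.4764, 0.1684, 0.0478]
tcp_rot: [[-0.042, 0.999, 0.017], [0.999, 0.042, 0.001], [0.001, 0.017, -1.0]]
force: [11.7, 0.0, -3.2]
opening: 0.142
```

```bash
python3 rect.py w8; python3 tr.py w8|tail -4
```

```text
21.0 [0.47640464 0.16835435 0.04780911] [11.69720648  0.02880311 -3.1936362 ]
(560, 720, 3)
 [612.4 598.9 609.4 596.1]
 [612.3 598.5 609.2   nan]]
shift rear,front [-3.02808404 -2.78162055]
blade shift 0.9922507405281067 13.25 -0.5
```

Request:
send_rows:
  moves:
    - [[0, 0, 0, 0, -0.2, 0, -1], [0, 0, 0, 0, -0.2, 0, -1], [0, 0, 0, 0, 0, 0, -1], [0, 0, 0, 0, 0, 0, -1], [0, 0, 0, 0, 0, 0, -1]]

```text
time_s: 21.7
position: [0.4733, 0.1682, 0.0478]
tcp_rot: [[-0.042, 0.999, 0.018], [0.999, 0.042, 0.002], [0.001, 0.018, -1.0]]
force: [12.6, -1.1, -4.0]
opening: 0.143
```

```bash
python3 rect.py w9; python3 tr.py w9|tail -5
```

```text
21.7 [0.47328015 0.16822513 0.04781573] [12.58456808 -1.05226384 -4.00627154]
(560, 720, 3)
 [612.6 599.  609.3 597.4]
 [612.4 598.9 609.1 597.1]
 [612.3 598.5 608.8 596.7]]
shift rear,front [-3.33336172 -1.67352795]
blade shift 0.989594578742981 19.0 -0.75
```

Request:
send_rows:
  moves:
    - [[0, 0, 0, 0, 0, 0, -1], [0, 0, 0, 0, 0, 0, -1], [0, 0, 0, 0, 0, 0, -1], [0, 0, 0, 0, 0, 0, -1], [0, 0, 0, 0, 0, 0, -1]]

```text
time_s: 22.4
position: [0.4733, 0.1682, 0.0478]
tcp_rot: [[-0.042, 0.999, 0.018], [0.999, 0.042, 0.002], [0.001, 0.018, -1.0]]
force: [12.7, -1.5, -5.0]
opening: 0.141
```

Request:
send_rows:
  moves:
    - [[0, 0, 0, 0, 0, 0, -1], [0, 0, 0, 0, 0, 0, -1], [0, 0, 0, 0, 0, 0, -1], [0, 0, 0, 0, 0, 0, -1], [0, 0, 0, 0, 0, 0, -1]]

```text
time_s: 22.9
position: [0.4733, 0.1682, 0.0478]
tcp_rot: [[-0.042, 0.999, 0.018], [0.999, 0.042, 0.002], [0.001, 0.018, -1.0]]
force: [12.9, -1.8, -5.6]
opening: 0.145
```

Request:
send_rows:
  moves:
    - [[0, 0, 0, 0, 0, 0, -1], [0, 0, 0, 0, 0, 0, -1], [0, 0, 0, -0.01, 0.4, 0, -1], [0, 0, 0, -0.01, 0.4, 0, -1], [0, 0, 0, -0.01, 0.4, 0, -1]]

```text
time_s: 23.4
position: [0.4827, 0.1685, 0.0478]
tcp_rot: [[-0.042, 0.999, 0.013], [0.999, 0.042, 0.001], [0.001, 0.013, -1.0]]
force: [8.5, -0.8, 0.8]
opening: 0.146
```

Request:
send_rows:
  moves:
    - [[0, 0, 0, -0.01, 0.4, 0, -1], [0, 0, 0, 0, 0.5, 0, -1], [0, 0, 0, 0, 0.5, 0, -1], [0, 0, 0, 0, 0.5, 0, -1], [0, 0, 0, 0, 0.5, 0, -1]]

```text
time_s: 23.9
position: [0.5019, 0.1692, 0.0477]
tcp_rot: [[-0.043, 0.999, 0.003], [0.999, 0.043, 0.0], [0.0, 0.003, -1.0]]
force: [1.4, -0.4, 8.0]
opening: 0.145
```

Request:
send_rows:
  moves:
    - [[0, 0, 0, 0, 0.5, 0, -1], [0, 0, 0, 0, 0.4, 0, -1], [0, 0, 0, 0, 0.4, 0, -1], [0, 0, 0, 0, 0.2, 0, -1], [0, 0, 0, 0, 0, 0, -1]]

```text
time_s: 24.4
position: [0.5137, 0.1696, 0.0477]
tcp_rot: [[-0.043, 0.999, -0.003], [0.999, 0.043, -0.0], [-0.0, -0.003, -1.0]]
force: [-0.0, -0.4, 10.8]
opening: 0.143
```

Request:
send_rows:
  moves:
    - [[0, 0, 0, 0, 0.1, 0, -1], [0, 0, 0, 0, 0, 0, -0.1], [0, 0, 0, 0, 0, 0, -0.1], [0, 0, 0, 0, 0, 0, -0.1], [0, 0, 0, 0, 0, 0, -0.1]]

```text
time_s: 24.9
position: [0.5155, 0.1697, 0.0463]
tcp_rot: [[-0.043, 0.999, -0.002], [0.999, 0.043, -0.0], [-0.0, -0.002, -1.0]]
force: [-0.3, 0.3, -0.2]
opening: 0.405
```

Request:
send_rows:
  moves:
    - [[0, 0, 0, 0, 0, -4, -0.1], [0, 0, 0, 0, 0, -5, -0.1], [0, 0, 0, 0, 2, -4.5, -0.1], [0, 0, 0, 0.8, 3, -2, -0.1], [0, 0, 0, 0.9, 2.8, 0, -0.1]]

```text
time_s: 25.4
position: [0.5968, 0.1905, 0.2065]
tcp_rot: [[-0.042, 0.999, 0.008], [0.999, 0.042, 0.001], [0.001, 0.008, -1.0]]
force: [0.9, -0.7, 0.3]
opening: 0.452
```

Request:
send_rows:
  moves:
    - [[0, 0, 0, 0, 0, 0, -0.1], [0, 0, 0, 0, 0, 0, -0.1], [0, 0, 0, 0, 0, 0, -0.1], [0, 0, 0, 0, 0, 0, -0.1], [0, 0, 0, 0, 0, 0, -0.1]]

```text
time_s: 25.9
position: [0.5926, 0.1899, 0.2014]
tcp_rot: [[-0.043, 0.999, -0.002], [0.999, 0.043, -0.0], [-0.0, -0.002, -1.0]]
force: [-0.7, 0.6, 0.9]
opening: 0.447
```

```bash
python3 rect.py r2; python3 edge.py r2 "(200,250,270,329)"
```

```text
25.9 [0.59259332 0.18985326 0.20141787] [-0.70494009  0.63806698  0.8981717 ]
(560, 720, 3)
blade hi (np.float64(288.7), np.float64(318.9)) blade (np.float64(300.2), np.float64(313.9))
trailer (np.float64(284.1), np.float64(305.5))
ptr (np.float64(574.6), np.float64(608.5))
mark 95.69999999999999
mark 214.7
mark 334.1
mark 453.3
mark 572.25
```

View pics/r2.png

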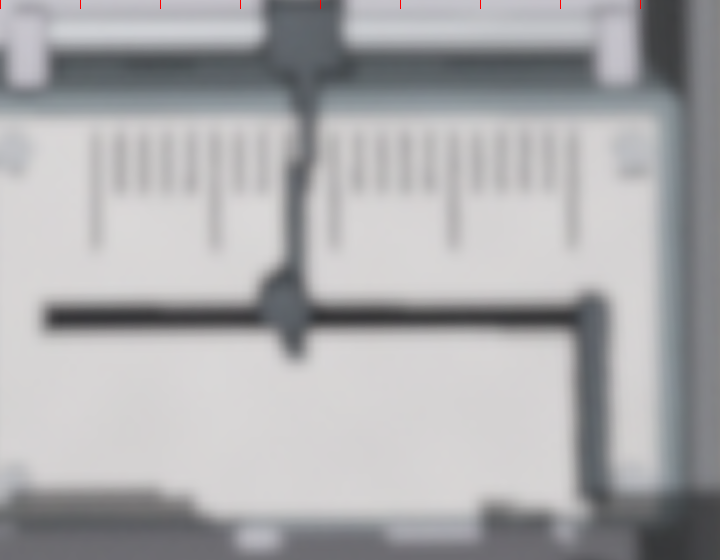

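```bash
python3 - <<'E'
from h import *
for c,t in(("scene","bottle"),("wrist","timer"),("scene","timer"),("scene","tweezers")):
    capture(c);print(c,t,[(np.round(d["location"],3).tolist(),round(d["p"],2)) for d in spot_in(c,t)[:1]])
print(bot.hand_in())
E
```

```text
scene bottle []
wrist timer [([0.551, 0.374, 0.012], 0.67)]
scene timer [([0.545, 0.408, 0.014], 0.88)]
scene tweezers [([0.329, 0.228, 0.008], 0.64)]
the job is handed in; nothing more can be done
None
```

The proof load is done and the job is handed in, at about 26 s of the 67 s allowed.

- **Sequence:** I swung the latch out to about 70° and opened the lid to about 92°. I then drew the handle through the play to the tab, held the load for over a second at about 12.6 N, eased it back to home and let go.
- **Extra pull:** Before the final pull I made a partial one, to a reading of about 22 mm. I eased it back and let go, so I could measure the remaining distance from above.
- **Gauge:** In the last overhead picture, the trailing pointer's rear edge is within about 0.2 mm of the centre of the tab's blade. The gauge pointer is back at zero.
- **Bystanders:** The timer and tweezers show at their starting positions in the scene camera. The wrist camera put the timer about 3 cm off, which I took as partial visibility, since that camera had only a partial view.
- **Not confirmed:** The bottle was not detected in the last check. The gripper passed well above it and met no unexpected force. I last saw the lid upright from above just after opening it, and did not check it again before handing in.

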